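# Set up a small kiln stack

## Robot

A 7-joint arm with a two-finger parallel gripper is mounted at the origin on the work surface. World frame = base frame: x ahead of the robot, y to its left, z up, the work surface at z = 0. Lengths are in m, angles in rad, forces in N, time in s.
With the tool pointing down it reaches from about 0.425 to 0.875 m from the base axis. Payload 8.4 kg.
Tool frame: the origin (TCP) lies between the finger pads; the fingertips stand 14 mm ahead of it and the grasp point (between the pads) lies 5 mm behind it; z points along the fingers, y is the line along which they close (so a half turn about z gives the same grasp; the last joint's range is limited). The gripper opens to 87 mm and grips with 3 to 60 N. Pads are 19 mm wide; open, the fingers measure 117 mm over their backs; the gripper's body (75 mm by 190 mm) begins 51 mm behind the grasp point.
Start: joints at [1.039, 0.333, 0.04, 1.465, -0.013, 1.343, -0.059], TCP at [0.273, -0.59, 0.237] pointing down, gripper open.
Joint ranges: [-2.58, 2.58], [-0.38, 2.09], [-1.3, 1.39], [0.25, 2.4], [-1.5, 4.64], [0.08, 2.09], [-2.65, 2.65]. Speed limits (rad/s): [2.22, 2.22, 2.79, 2.79, 3.14, 3.14, 3.14].

## Interface

Orientations are given as a rotation vector (axis times angle).
In Python, from bench import sense, snapshot, camera_model, close_job gives the robot as it stands.
- The arm moves only by the tool arm_command, never from a script. Its arguments are lists of equal length, an entry for each row: "delta_pos": the shift along the tool's x, y, z in cm, a list of three; "spin": the turn about the tool's z in rad; "grip": the opening, from 0 (shut) to 1 (fully open). A call has 1 to 12 rows; each row shifts and turns the commanded pose from where the row before left it, along the tool's axes as they then stand; what a row does not reach is not made up. A row lasts 1/12 s, in which the tool goes at most 41.7 mm and 7.16 degrees, less where a joint would pass 70% of its speed; a pose out of reach is approached as far as the arm can. A call with a gripper value outside its range is refused whole. The fingers move at their own pace and stop on an object; "force" is the grip in N (left out, the last holds). Time passes only in rows, so rows that do not move let the fingers close. It gives the time, the measured TCP pose, the force, the opening and the grip force at its end, in the units of the state.
- sense(): the state, without advancing time (a new reading comes with each control period).
- snapshot(name): name is "side" or "top"; returns (picture, depth): 400x640x3 uint8, red, green, blue; 400x640 float32, m along the optical axis (not along the pixel's ray), 0 where there is no reading.
- camera_model(name): a dict with "camera_matrix" (3x3 intrinsics, pixels), "dist_coeffs" ([k1, k2, p1, p2, k3] as OpenCV has them; the pictures are not rectified), "cam_to_world" (4x4, takes a point from camera to world coordinates). Camera axes: x right, y down, z forward; pixel columns grow to the right and rows downward; lengths in m; the calibration is good to about 2 mm. A picture is of the moment at which its call begins. camera_model takes no time and is no camera call.
- close_job(): hands the job in; it is judged then, once.
The state is a dict: "time_s": time; "joint_positions": joint angles; "joint_vel": joint speeds; "effort": joint torques, N m; "ee_pos": TCP position; "tool_rot": TCP orientation; "ft_force": force on the tool from outside, world axes, zero at the start; "wrist_torque": the same for the moment, N m; "width": opening from 0.0 (shut) to 1.0 (fully open); "gripper_force": force on a finger pad.
Only numpy, scipy, OpenCV 4.12 (cv2) and the standard library are available. Lean on these libraries where they do the work, as an engineer would, in place of code of your own. Each camera call takes 0.05 s, during which the arm holds its last target. There are 200 camera calls.

## Task

Set up the kiln load on the grey setter slab: stand the two tall props centred and upright on its two square marks and the beaker, mouth up, on the round mark between them. Then lay the long fireclay shelf across the two props, centred over the slab and in line with it, and finally stand the clay head upright on the middle of the shelf. Leave the short prop where it is.

Things in the scene. Friction and masses are not known exactly. Their poses are not given: they have to be found in the camera images.
- slab: The setter slab, fixed: a flat grey fireclay slab lying on the table, 110 mm (x) by 280 mm (y), 15 mm thick. Origin at the centre of its underside, on the table; z up, y along its length. On its top (z = 15 mm) are three flat drawn outlines: two 46 mm squares centred at x = 0, y = +92 mm and y = -92 mm for the props, and a ring of 66 mm diameter at x = 0, y = 0 for the beaker. The finished shelf lies centred over it, lengthwise along its y, underside 105 mm above the table.
- prop_a_mid (a point): Tall kiln prop: upright square column of pale fireclay, 38 x 38 mm in plan, 90 mm tall, about 0.2 kg, a dark hole drawn on its top, standing loose on the table. The point is its centre, half-way up (45 mm above its foot); z up along the column, x and y square to its flat sides. The two tall props are alike; either may go to either square mark.
- prop_b_mid (a point): Tall kiln prop: upright square column of pale fireclay, 38 x 38 mm in plan, 90 mm tall, about 0.2 kg, a dark hole drawn on its top, standing loose on the table. The point is its centre, half-way up (45 mm above its foot); z up along the column, x and y square to its flat sides. The second of the two.
- prop_short_mid (a point): Short kiln prop, to be left alone: like the tall props, 38 x 38 mm in plan but only 40 mm tall, about 0.1 kg, loose on the table. The point is its centre (20 mm above its foot), z up.
- beaker_mid (a point): Small pale bisque beaker, straight round wall, open at the top, outer diameter 56 mm, wall 4 mm, 60 mm tall, about 0.1 kg, standing loose mouth up. The point is its centre, on the axis, 30 mm above its foot; z up.
- shelf_mid (a point): Kiln shelf: a long flat bar of pale fireclay, 50 mm wide (x), 240 mm long (y), 20 mm thick (z), about 0.45 kg, lying loose and flat on the table at one side. The point is its centre, half-way through the thickness; z up, y along its length. Both ends are alike.
- head_mid (a point): Small brown clay head on a round foot, 105 mm tall, about 0.22 kg, standing loose. Foot 52 mm in diameter and 12 mm high, neck 30 mm, head round in plan, 56 mm in diameter and straight-sided from 62 to 84 mm above the foot's underside (the place to grip), domed above. A slight nose shows to its -x side; it may face any way. The point is on its axis, half-way up (52.5 mm above the underside); z up.
- mould: Bystander, fixed and heavy: an open white plaster press mould, 80 mm (x) by 180 mm (y) and 45 mm high with a hollow in its top, on the other side of the table from the shelf. Origin at the centre of its underside, z up.
Mind the look-alikes: they are no part of the job. Of the things that look like the part that bears beaker_mid, the smallest one is meant.

How it is judged:
By the outcome, as a careful person would: the job done as asked, in the order asked, and still so for the second after the job is handed in, with the robot touching nothing.
It also fails if it takes over 141 s, if anything falls off the work surface, if the arm or the gripper's body presses on something with over 40 N, if the wrist force passes 120 N, or if a joint passes its speed limit or range.

## Working session

There is one attempt and no reset: what is moved stays moved. The work goes in short steps, Python scripts to look and compute and a tool call to move; the robot and the scene stay as the last step left them, time stands still between calls to the robot, and variables do not carry over. Pictures are saved under pics/ and viewed, at most 14 in all, crops included, and the job is handed in when it is done.

Besides the shell and the picture viewer there is one more tool, called after "Emit:" by a JSON object that holds its "fn" and its "kwargs", one argument or row to a line. arm_command: Moves the arm, as the interface text tells. Its arguments: {"type":"object","properties":{"delta_pos":{"type":"array","items":{"type":"array","items":{"type":"number"}}},"spin":{"type":"array","items":{"type":"number"}},"grip":{"type":"array","items":{"type":"number"}},"force":{"type":"number"}},"required":["delta_pos","spin","grip"]}

```bash
mkdir -p pics; ls
cat > h.py <<'E'
import numpy as np,cv2
from bench import sense,snapshot,camera_model
def world(name,depth):
    m=camera_model(name);K=np.array(m["camera_matrix"]);d=np.array(m["dist_coeffs"]);T=np.array(m["cam_to_world"])
    v,u=np.mgrid[0:400,0:640];p=np.stack([u.ravel(),v.ravel()],1).astype(np.float64)[:,None]
    n=cv2.undistortPoints(p,K,d)[:,0];z=depth.ravel()
    c=np.c_[n*z[:,None],z];return (c@T[:3,:3].T+T[:3,3]).reshape(400,640,3)
E
python3 - <<'E'
from h import *
for n in("side","top"):
    p,d=snapshot(n);cv2.imwrite(f"pics/{n}0.png",p[:,:,::-1]);np.savez(f"{n}0",p=p,d=d)
    m=camera_model(n);print(n,np.round(np.array(m["cam_to_world"]),3).tolist(),m["camera_matrix"])
s=sense();print(s)
E
```

```text
pics
side [[-0.842, -0.332, 0.425, -0.063], [-0.539, 0.552, -0.637, 0.8], [-0.023, -0.765, -0.643, 0.878], [0.0, 0.0, 0.0, 1.0]] [[458.03932721   0.         317.46236101]
 [  0.         458.03932721 198.3025191 ]
 [  0.           0.           1.        ]]
top [[0.015, -0.997, 0.078, 0.409], [-0.999, -0.019, -0.04, 0.019], [0.042, -0.077, -0.996, 1.017], [0.0, 0.0, 0.0, 1.0]] [[364.88150356   0.         314.89573288]
 [  0.         364.88150356 199.77251928]
 [  0.           0.           1.        ]]
{'time_s': 0.1, 'joint_positions': array([ 1.03880275,  0.3338576 ,  0.03985668,  1.46619296, -0.01342475,
        1.34331029, -0.05850392]), 'joint_vel': array([ 0.00100909, -0.00145336,  0.00021308, -0.00344933,  0.00206523,
        0.00020643,  0.00010106]), 'effort': array([ 5.00549708e-03, -6.57803607e+01,  1.34083617e+00, -4.04703927e+01,
       -5.94579102e-02,  4.09761036e-02,  9.60786701e-05]), 'ee_pos': array([ 0.27243569, -0.58969452,  0.23573179]), 'tool_rot': array([-3.06690909e+00, -6.74211066e-01,  6.15019624e-04]), 'ft_force': array([-1.00190791, -0.34388898,  0.00454355]), 'wrist_torque': array([-0.0340593 , -0.03487663, -0.02170629]), 'gripper_force': 0.0, 'width': 0.999797042733419}
```

View pics/top0.png

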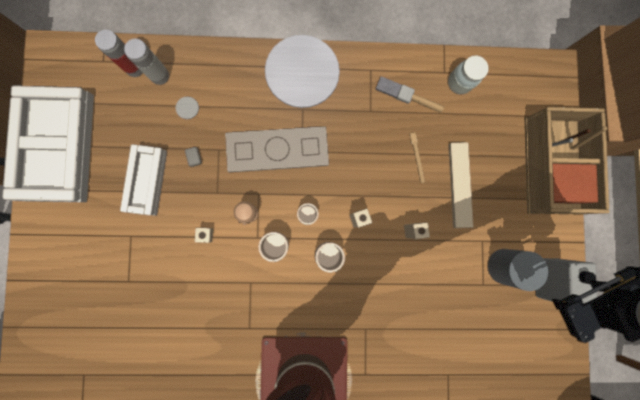

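View pics/side0.png

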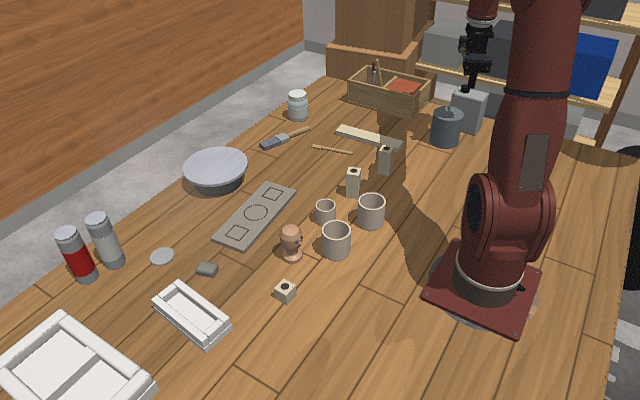

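The top view shows three beakers: (307,213), (273,247) and (330,257). The one at (307,213) has the smallest rim, so it should be the one meant. The tall props are at (363,217) and (421,231), and the short one is at (203,235) (low in the side view at (285,291)). The head is at (245,210), the shelf at (460,185), the slab at (277,150) and the mould at (145,180).

```bash
cat > meas.py <<'E'
from h import *
def top_face(W,c,r,zlo,zhi):
    """minAreaRect of points within r(m) of approx c with z in band"""
    m=(np.hypot(W[...,0]-c[0],W[...,1]-c[1])<r)&(W[...,2]>zlo)&(W[...,2]<zhi)
    P=W[m][:,:2].astype(np.float32);(x,y),s,a=cv2.minAreaRect(P*1000)
    return np.round([x,y,*s,a,len(P)],1), P
E
python3 - <<'E'
from meas import *
f=np.load("top0.npz");W=world("top",f["d"]);g=np.load("side0.npz");V=world("side",g["d"])
print("table z",np.median(W[300:320,150:250,2]),np.median(V[330:350,300:350,2]))
for n,(u,v),r,a,b in [("A",(363,217),.035,.08,.1),("B",(421,231),.035,.08,.1),("short",(203,235),.04,.03,.05),
 ("bk1",(307,209),.05,.05,.07),("bk2",(273,242),.06,.05,.11),("bk3",(330,252),.06,.05,.11),("shelf",(460,185),.15,.012,.03),
 ("head",(245,210),.06,.06,.12),("slab",(277,150),.17,.008,.025),("mould",(145,180),.12,.03,.06)]:
    c=W[v,u]; print(n,np.round(c,3),top_face(W,c,r,a,b)[0],top_face(V,top_face(W,c,r,a,b)[0][:2]/1000,r,a,b)[0])
p=f["p"];cr=p[180:290,190:440,::-1];cv2.imwrite("pics/crop.png",cv2.resize(cr,None,fx=3.2,fy=3.2,interpolation=cv2.INTER_CUBIC))
E
```

```text
table z 0.0013314224045031242 -0.000670696096735035
A [ 0.439 -0.142  0.092] [ 438.4 -139.1   37.2   37.9   19.3  224. ] [ 435.1 -137.7   37.4   41.1   19.7  132. ]
B [ 0.406 -0.291  0.093] [ 408.3 -291.4   37.8   38.5    7.3  232. ] [ 404.6 -289.    38.6   41.4   10.7  112. ]
short [0.387 0.272 0.043] [387.3 277.4  39.6  37.2  87.9 218. ] [383.7 277.4  39.7  37.9  86.5 249. ]
bk1 [ 0.462 -0.     0.008] [4.486e+02 4.000e-01 5.250e+01 5.260e+01 1.000e+00 1.020e+02] [444.4   2.   57.9  53.7  74.4 134. ]
bk2 [0.37  0.091 0.009] [361.2  87.1  73.2  73.4   0.8 236. ] [358.3  88.8  73.5  76.6  37.6 550. ]
bk3 [ 0.344 -0.066  0.007] [ 3.377e+02 -5.710e+01  7.300e+01  7.180e+01  3.000e-01  2.430e+02] [333.3 -56.9  73.2  76.7  28.5 493. ]
shelf [ 0.536 -0.427  0.021] [ 536.7 -383.7  240.2  145.7    2.5 1605. ] [ 535.2 -430.1  243.    60.2    2.9  620. ]
head [0.451 0.155 0.108] [448.7 161.1  54.5  54.6  38.  409. ] [443.  165.3  54.   51.   58.5 443. ]
slab [0.623 0.086 0.019] [ 575.7   82.8  216.3  280.     5.2 3983. ] [ 552.2   81.9  260.6  283.2    5.3 2816. ]
mould [0.532 0.439 0.022] [ 531.7  438.8   82.5  180.2   83.9 1459. ] [ 528.9  441.4   82.6  185.3   83.4 1684. ]
```

View pics/crop.png

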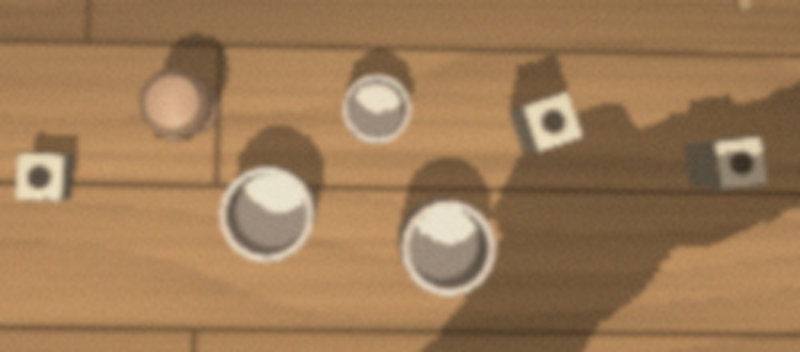

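The enlarged crop confirms it: the beaker at crop (377,107) has a clearly smaller rim (about 54 mm) than its two look-alikes (73 mm each). Next I measure the slab and shelf by colour and compute the first move.

```bash
cat >> meas.py <<'E'
def colrect(W,p,c,r,fn,zlo,zhi):
    hsv=cv2.cvtColor(p,cv2.COLOR_RGB2HSV)
    m=fn(hsv)&(np.hypot(W[...,0]-c[0],W[...,1]-c[1])<r)&(W[...,2]>zlo)&(W[...,2]<zhi)
    m=cv2.morphologyEx(m.astype(np.uint8),cv2.MORPH_CLOSE,np.ones((3,3)))
    n,l,s,_=cv2.connectedComponentsWithStats(m);k=1+np.argmax(s[1:,4])
    P=W[l==k][:,:2].astype(np.float32)*1000;(x,y),s,a=cv2.minAreaRect(P);return np.round([x,y,*s,a,len(P)],1)
def phi():
    R=cv2.Rodrigues(sense()["tool_rot"])[0];return np.degrees(np.arctan2(R[1,0],R[0,0])),R
def go(x,y,z,ph):
    a,R=phi();s=sense();sp=(a-ph+180)%360-180
    d=R.T@(np.array([x,y,z])-s["ee_pos"]);print("t",round(s["time_s"],1),"ee",np.round(s["ee_pos"],4),"phi",round(a,2),"delta cm",np.round(d*100,2),"spin",round(np.radians(sp),4),"wid",round(s["width"]*87,1),"tilt",np.round(R[:2,2],4))
E
python3 - <<'E'
from meas import *
for n in("top","side"):
    f=np.load(n+"0.npz");W=world(n,f["d"])
    for k,c,r in(("slab",(.6,.082),.17),("shelf",(.536,-.43),.15)):
        fn=(lambda h:h[...,1]<60) if k=="slab" else (lambda h:(h[...,1]<90)&(h[...,2]>60))
        hs=cv2.cvtColor(f["p"],cv2.COLOR_RGB2HSV)
        if n=="top":print(k,hs[140,300] if k=="slab" else hs[185,460], hs[185,440])
        print(n,k,colrect(W,f["p"],c,r,fn,.004,.035))
go(.4365,-.138,.16,19.3)
E
```

```text
slab [ 16  40 154] [ 15 126 142]
top slab [ 544.    79.4  279.   279.3    4.7 3913. ]
shelf [ 21  53 225] [ 15 126 142]
top shelf [ 5.343e+02 -2.222e+02  2.403e+02  4.881e+02  1.200e+00  1.645e+03]
side slab [ 372.6  421.2  235.6 1130.4   37.3 2733. ]
side shelf [ 206.4  120.6  233.3 1442.8   30.8  726. ]
t 0.1 ee [ 0.2724 -0.5897  0.2357] phi 24.8 delta cm [ 33.84 -34.11   7.62] spin 0.0959 wid 87.0 tilt [-0.0007  0.0013]
```

Emit:
{"fn": "arm_command", "kwargs": {
  "delta_pos": [
    [2.4, -2.4, 0.5],
    [2.4, -2.4, 0.5],
    [2.4, -2.4, 0.5],
    [2.4, -2.4, 0.5],
    [2.4, -2.4, 0.5],
    [2.4, -2.4, 0.5],
    [2.4, -2.4, 0.5],
    [2.4, -2.4, 0.5],
    [2.4, -2.4, 0.5],
    [2.4, -2.4, 0.5],
    [2.4, -2.4, 0.5],
    [2.4, -2.4, 0.5]
  ],
  "spin": [0, 0, 0, 0, 0, 0, 0, 0, 0, 0, 0.05, 0.046],
  "grip": [1, 1, 1, 1, 1, 1, 1, 1, 1, 1, 1, 1],
  "force": 20
}}

```text
time_s: 1.1
ee_pos: [0.4147, -0.2068, 0.1762]
tool_rot: [3.098, 0.523, -0.0]
ft_force: [-0.1, -0.7, -0.2]
width: 0.999
gripper_force: 0.0
```

```bash
sed -i 's/    P=W\[l==k\]/    l[~m0]=0;P=W[l==k]/; s/    m=cv2.morphologyEx(m.astype/    m0=m;m=cv2.morphologyEx(m.astype/' meas.py
sed -i 's/MORPH_CLOSE,np.ones((3,3))/MORPH_OPEN,np.ones((3,3))/' meas.py
python3 - <<'E'
from meas import *
for n in("top","side"):
    f=np.load(n+"0.npz");W=world(n,f["d"])
    for k,c,r in(("slab",(.6,.082),.17),("shelf",(.536,-.43),.15)):
        fn=(lambda h:h[...,1]<60) if k=="slab" else (lambda h:(h[...,1]<90)&(h[...,2]>60))
        print(n,k,colrect(W,f["p"],c,r,fn,.004,.035))
go(.4365,-.138,.16,19.3)
E
```

```text
top slab [ 627.9   86.5  109.6  277.6    5.2 3891. ]
top shelf [ 538.7 -430.2  240.2   52.7    2.5 1630. ]
side slab [ 625.    88.   113.7  284.8    5.7 2705. ]
side shelf [ 535.2 -430.1  243.    60.2    2.9  706. ]
t 1.1 ee [ 0.4147 -0.2068  0.1762] phi 19.16 delta cm [ 4.32 -5.78  1.62] spin -0.0025 wid 86.9 tilt [-0.0003 -0.0001]
```

Emit:
{"fn": "arm_command", "kwargs": {
  "delta_pos": [
    [1.1, -1.45, 0.4],
    [1.1, -1.45, 0.4],
    [1.1, -1.45, 0.4],
    [1.02, -1.43, 0.4],
    [0, 0, 0],
    [0, 0, 0]
  ],
  "spin": [0, 0, 0, 0, 0, 0],
  "grip": [1, 1, 1, 1, 1, 1]
}}

```text
time_s: 1.6
ee_pos: [0.4363, -0.1389, 0.1602]
tool_rot: [-3.096, -0.53, 0.001]
ft_force: [-0.4, 0.3, 0.5]
width: 1.005
gripper_force: 0.0
```

Run:
```python
from meas import *
go(.4365,-.138,.062,19.3)
for n in("top","side"):
    p,d=snapshot(n);cv2.imwrite(f"pics/{n}1.png",p[:,:,::-1]);
a=cv2.imread("pics/top1.png")[150:290,280:470];b=cv2.imread("pics/side1.png")[100:260,250:450]
a=cv2.resize(a,(380,280));b=cv2.resize(b,(400,320));c=np.zeros((320,780,3),np.uint8);c[:280,:380]=a;c[:,380:]=b;cv2.imwrite("pics/c1.png",c)
```

```text
t 1.6 ee [ 0.4363 -0.1389  0.1602] phi 19.41 delta cm [ 0.05 -0.07  9.82] spin 0.0019 wid 87.4 tilt [-0.0008  0.0002]
```

View pics/c1.png

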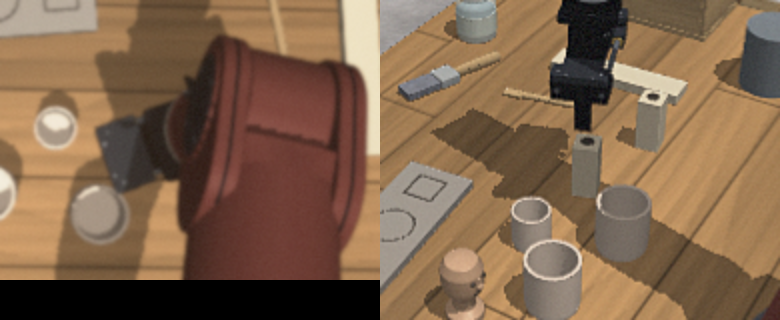

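The side view shows the gripper squarely above prop A (right crop, about (585,150)). I'll descend and grasp.

Emit:
{"fn": "arm_command", "kwargs": {
  "delta_pos": [
    [0, 0, 2.5],
    [0, 0, 2.5],
    [0, 0, 2.5],
    [0, 0, 2.3],
    [0, 0, 0],
    [0, 0, 0],
    [0, 0, 0],
    [0, 0, 0],
    [0, 0, 0],
    [0, 0, 0],
    [0, 0, 0],
    [0, 0, 0]
  ],
  "spin": [0, 0, 0, 0, 0, 0, 0, 0, 0, 0, 0, 0],
  "grip": [1, 1, 1, 1, 1, 0.3, 0.3, 0.3, 0.3, 0.3, 0.3, 0.3],
  "force": 25
}}

```text
time_s: 2.7
ee_pos: [0.4367, -0.1397, 0.0629]
tool_rot: [3.097, 0.526, 0.001]
ft_force: [0.7, 0.1, 0.2]
width: 0.558
gripper_force: 0.0
```

Emit:
{"fn": "arm_command", "kwargs": {
  "delta_pos": [
    [0, 0, 0],
    [0, 0, 0],
    [0, 0, 0],
    [0, 0, 0],
    [0, 0, -2],
    [0, 0, -3],
    [0, 0, -3],
    [0, 0, 0],
    [0, 0, 0]
  ],
  "spin": [0, 0, 0, 0, 0, 0, 0, 0, 0],
  "grip": [0.3, 0.3, 0.3, 0.3, 0.3, 0.3, 0.3, 0.3, 0.3]
}}

```text
time_s: 3.45
ee_pos: [0.4373, -0.1398, 0.1437]
tool_rot: [3.096, 0.526, 0.004]
ft_force: [-0.3, -0.4, -2.8]
width: 0.434
gripper_force: 25.0
```

```bash
cat >> meas.py <<'E'
def slab(dy,ox=626.5,oy=87.2,a=5.3):
    a=np.radians(a);return (ox-dy*np.sin(a))/1000,(oy+dy*np.cos(a))/1000
E
python3 - <<'E'
from meas import *
go(*slab(92),.17,5.3);print(slab(92),slab(-92))
E
```

```text
t 3.5 ee [ 0.4373 -0.1398  0.1437] phi 19.29 delta cm [ 27.59 -24.1   -2.62] spin 0.2442 wid 37.7 tilt [ 0.0025 -0.001 ]
(np.float64(0.6180019059549163), np.float64(0.17880667223298155)) (np.float64(0.6349980940450837), np.float64(-0.004406672232981549))
```

Emit:
{"fn": "arm_command", "kwargs": {
  "delta_pos": [
    [2.3, -2.0, -0.4],
    [2.3, -2.0, -0.4],
    [2.3, -2.0, -0.4],
    [2.3, -2.0, -0.4],
    [2.3, -2.0, -0.4],
    [2.3, -2.0, -0.4],
    [2.3, -2.0, -0.2],
    [2.3, -2.0, 0],
    [2.3, -2.0, 0],
    [2.3, -2.0, 0],
    [2.3, -2.0, 0],
    [2.29, -2.1, 0]
  ],
  "spin": [0, 0, 0, 0, 0, 0, 0, 0, 0, 0, 0, 0],
  "grip": [0.3, 0.3, 0.3, 0.3, 0.3, 0.3, 0.3, 0.3, 0.3, 0.3, 0.3, 0.3]
}}

```text
time_s: 4.45
ee_pos: [0.617, 0.1798, 0.1661]
tool_rot: [3.097, 0.526, -0.005]
ft_force: [-0.1, -0.7, -2.2]
width: 0.432
gripper_force: 25.0
```

Emit:
{"fn": "arm_command", "kwargs": {
  "delta_pos": [
    [0, 0, 0],
    [0, 0, 0],
    [0, 0, 0],
    [0, 0, 0],
    [0, 0, 0]
  ],
  "spin": [0.1, 0.1, 0.044, 0, 0],
  "grip": [0.3, 0.3, 0.3, 0.3, 0.3]
}}

```text
time_s: 4.87
ee_pos: [0.6165, 0.1789, 0.1668]
tool_rot: [3.138, 0.149, -0.004]
ft_force: [0.1, 0.4, -2.2]
width: 0.434
gripper_force: 25.0
```

Run:
```python
from meas import *
go(*slab(92),.082,5.3)
for n in("top","side"):
    p,d=snapshot(n);W=world(n,d);cv2.imwrite(f"pics/{n}2.png",p[:,:,::-1]);np.savez(n+"2",p=p,d=d)
a=cv2.imread("pics/top2.png")[90:230,180:370];b=cv2.imread("pics/side2.png")[100:280,160:360]
a=cv2.resize(a,(380,280));b=cv2.resize(b,(400,360));c=np.zeros((360,780,3),np.uint8);c[:280,:380]=a;c[:,380:]=b;cv2.imwrite("pics/c2.png",c)
```

```text
t 4.9 ee [0.6165 0.1789 0.1668] phi 5.44 delta cm [0.17 0.02 8.48] spin 0.0024 wid 37.8 tilt [-0.0025 -0.0006]
```

View pics/c2.png

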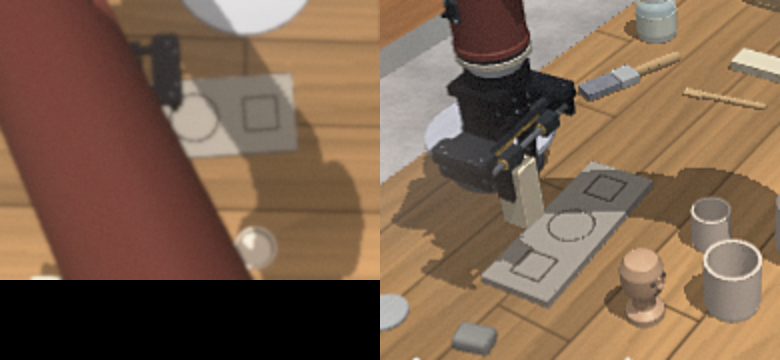

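Run:
```python
from meas import *
f=np.load("side2.npz");V=world("side",f["d"])
r,P=top_face(V,(.6165,.179),.045,.11,.145);print(r)
r,P=top_face(V,(.6165,.179),.045,.09,.145);print(r)
m=(np.hypot(V[...,0]-.6165,V[...,1]-.179)<.04)&(V[...,2]>.03)&(V[...,2]<.15)
print(np.percentile(V[m][:,2],[0,1,2,5,50]))
```

```text
[604.4 189.3  52.2  30.1  51.7 219. ]
[604.4 189.3  52.2  30.1  51.7 255. ]
[0.10224146 0.10341704 0.10429744 0.10696489 0.12628657]
```

Run:
```python
from meas import *
f=np.load("side2.npz");V=world("side",f["d"])
m=(np.hypot(V[...,0]-.6165,V[...,1]-.179)<.045)&(V[...,2]>.107)&(V[...,2]<.145)
P=V[m][:,:2]*1000;a=np.radians(5.3);q=P@np.array([[np.cos(a),-np.sin(a)],[np.sin(a),np.cos(a)]])
c=np.array([616.5,178.9])@np.array([[np.cos(a),-np.sin(a)],[np.sin(a),np.cos(a)]])
print(c,np.percentile(q,[0,3,50,97,100],axis=0).round(1))
print(np.histogram(q[:,0],20),np.histogram(q[:,1],20))
```

```text
[630.38937452 121.18868134] [[608.4 103.4]
 [609.  106.2]
 [613.1 140. ]
 [646.4 143.9]
 [648.1 144.8]]
(array([40, 69, 18,  5,  8,  9,  9,  5,  5,  8,  5,  9,  7,  5,  8,  8,  2,
        8,  5,  8]), array([608.39272263, 610.37560695, 612.35849127, 614.3413756 ,
       616.32425992, 618.30714424, 620.29002856, 622.27291288,
       624.2557972 , 626.23868152, 628.22156584, 630.20445016,
       632.18733448, 634.1702188 , 636.15310312, 638.13598744,
       640.11887176, 642.10175608, 644.08464041, 646.06752473,
       648.05040905])) (array([ 3,  8,  3,  3, 10,  5,  7,  4,  6,  9,  6,  6,  8,  8,  5,  5,  9,
       36, 77, 23]), array([103.43271812, 105.50278278, 107.57284744, 109.6429121 ,
       111.71297677, 113.78304143, 115.85310609, 117.92317076,
       119.99323542, 122.06330008, 124.13336474, 126.20342941,
       128.27349407, 130.34355873, 132.41362339, 134.48368806,
       136.55375272, 138.62381738, 140.69388205, 142.76394671,
       144.83401137]))
```

```bash
sed -i 's/ox=626.5,oy=87.2/ox=627.0,oy=86.4/' meas.py
python3 - <<'E'
from meas import *
go(*slab(92),.080,5.3)
E
```

```text
t 5.0 ee [0.6169 0.1788 0.1676] phi 5.41 delta cm [0.17 0.1  8.76] spin 0.002 wid 37.7 tilt [-0.0013 -0.0002]
```

Emit:
{"fn": "arm_command", "kwargs": {
  "delta_pos": [
    [0.17, 0.1, 2],
    [0, 0, 2],
    [0, 0, 2],
    [0, 0, 1.5],
    [0, 0, 0.8],
    [0, 0, 0.4],
    [0, 0, 0],
    [0, 0, 0]
  ],
  "spin": [0, 0, 0, 0, 0, 0, 0, 0],
  "grip": [0.3, 0.3, 0.3, 0.3, 0.3, 0.3, 0.3, 0.3]
}}

```text
time_s: 5.63
ee_pos: [0.6195, 0.1784, 0.0823]
tool_rot: [-3.138, -0.146, -0.001]
ft_force: [-0.1, -0.6, -2.0]
width: 0.437
gripper_force: 25.0
```

Emit:
{"fn": "arm_command", "kwargs": {
  "delta_pos": [
    [0, 0, 0.1],
    [0, 0, 0.05],
    [0, 0, 0]
  ],
  "spin": [0, 0, 0],
  "grip": [0.3, 0.3, 0.3]
}}

```text
time_s: 5.88
ee_pos: [0.6194, 0.1782, 0.0807]
tool_rot: [-3.138, -0.146, -0.002]
ft_force: [0.3, -0.3, -1.9]
width: 0.435
gripper_force: 25.0
```

Emit:
{"fn": "arm_command", "kwargs": {
  "delta_pos": [
    [-0.06, 0, 0.1],
    [0, 0, 0.1],
    [0, 0, 0]
  ],
  "spin": [0, 0, 0],
  "grip": [0.3, 0.3, 0.3]
}}

```text
time_s: 6.13
ee_pos: [0.6183, 0.1781, 0.0779]
tool_rot: [3.138, 0.146, -0.0]
ft_force: [0.1, 0.1, -2.2]
width: 0.432
gripper_force: 25.0
```

Emit:
{"fn": "arm_command", "kwargs": {
  "delta_pos": [
    [0, 0, 0.1],
    [0, 0, 0]
  ],
  "spin": [0, 0],
  "grip": [0.3, 0.3]
}}

```text
time_s: 6.3
ee_pos: [0.6184, 0.1781, 0.0779]
tool_rot: [3.138, 0.146, 0.0]
ft_force: [-3.1, -1.8, 5.5]
width: 0.434
gripper_force: 25.0
```

Contact. I'll release, rise, and go to prop B.

Emit:
{"fn": "arm_command", "kwargs": {
  "delta_pos": [
    [0, 0, 0],
    [0, 0, 0],
    [0, 0, 0],
    [0, 0, 0],
    [0, 0, 0],
    [0, 0, -2],
    [0, 0, -3],
    [0, 0, -3],
    [0, 0, -2],
    [0, 0, 0]
  ],
  "spin": [0, 0, 0, 0, 0, 0, 0, 0, 0, 0],
  "grip": [0.6, 0.8, 1, 1, 1, 1, 1, 1, 1, 1]
}}

```text
time_s: 7.13
ee_pos: [0.6207, 0.1792, 0.1824]
tool_rot: [-3.136, -0.146, -0.011]
ft_force: [0.4, -0.4, -0.5]
width: 0.992
gripper_force: 0.0
```

Run:
```python
from meas import *
go(.407,-.291,.16,8.5)
```

```text
t 7.1 ee [0.6207 0.1792 0.1824] phi 5.31 delta cm [-25.64  44.84   1.99] spin -0.0556 wid 86.3 tilt [0.0071 0.0021]
```

Emit:
{"fn": "arm_command", "kwargs": {
  "delta_pos": [
    [-2.0, 3.45, 0],
    [-2.0, 3.45, 0],
    [-2.0, 3.45, 0],
    [-2.0, 3.45, 0],
    [-2.0, 3.45, 0],
    [-2.0, 3.45, 0],
    [-2.0, 3.45, 0],
    [-2.0, 3.45, 0],
    [-2.0, 3.45, 0],
    [-2.0, 3.45, 0],
    [-2.0, 3.45, 0],
    [-2.0, 3.45, 0]
  ],
  "spin": [0, 0, 0, 0, 0, 0, 0, 0, 0, 0, 0, 0],
  "grip": [1, 1, 1, 1, 1, 1, 1, 1, 1, 1, 1, 1]
}}

```text
time_s: 8.13
ee_pos: [0.4165, -0.2579, 0.1768]
tool_rot: [3.138, 0.146, 0.0]
ft_force: [0.5, -0.3, 0.2]
width: 1.001
gripper_force: 0.0
```

Emit:
{"fn": "arm_command", "kwargs": {
  "delta_pos": [
    [-1.0, 1.8, 0.6],
    [-0.65, 1.6, 0.6],
    [0, 0, 0.6],
    [0, 0, 0]
  ],
  "spin": [0, 0, -0.056, 0],
  "grip": [1, 1, 1, 1]
}}

```text
time_s: 8.47
ee_pos: [0.4032, -0.2923, 0.1574]
tool_rot: [-3.131, -0.234, 0.003]
ft_force: [0.0, 0.7, -0.6]
width: 0.997
gripper_force: 0.0
```

Run:
```python
from meas import *
go(.407,-.291,.062,8.5)
p,d=snapshot("top");cv2.imwrite("pics/top3.png",p[:,:,::-1]);W=world("top",d)
fn=lambda h:h[...,1]<60
print("slab",colrect(W,p,(.627,.086),.16,fn,.004,.035)); print("propA",top_face(W,slab(92),.035,.095,.115)[0],np.array(slab(92))*1000)
```

```text
t 8.5 ee [ 0.4032 -0.2923  0.1574] phi 8.54 delta cm [ 0.41 -0.06  9.54] spin 0.0006 wid 86.8 tilt [-0.002   0.0013]
slab [ 628.    86.4  109.4  277.4    5.2 3520. ]
propA [619.2 179.3  38.2  38.2   1.4 242. ] [618.50190595 178.00667223]
```

Emit:
{"fn": "arm_command", "kwargs": {
  "delta_pos": [
    [0.4, 0, 2.5],
    [0, 0, 2.5],
    [0, 0, 2.5],
    [0, 0, 2.0],
    [0, 0, 0],
    [0, 0, 0],
    [0, 0, 0],
    [0, 0, 0],
    [0, 0, 0],
    [0, 0, 0],
    [0, 0, 0],
    [0, 0, 0]
  ],
  "spin": [0, 0, 0, 0, 0, 0, 0, 0, 0, 0, 0, 0],
  "grip": [1, 1, 1, 1, 1, 0.3, 0.3, 0.3, 0.3, 0.3, 0.3, 0.3]
}}

```text
time_s: 9.52
ee_pos: [0.4087, -0.2912, 0.0644]
tool_rot: [3.133, 0.233, 0.001]
ft_force: [-0.6, -0.5, -0.3]
width: 0.554
gripper_force: 0.0
```

Emit:
{"fn": "arm_command", "kwargs": {
  "delta_pos": [
    [0, 0, 0],
    [0, 0, 0],
    [0, 0, 0],
    [0, 0, 0]
  ],
  "spin": [0, 0, 0, 0],
  "grip": [0.3, 0.3, 0.3, 0.3]
}}

```text
time_s: 9.85
ee_pos: [0.4086, -0.2913, 0.0642]
tool_rot: [3.133, 0.233, 0.0]
ft_force: [-1.2, -0.7, 2.1]
width: 0.437
gripper_force: 25.0
```

Emit:
{"fn": "arm_command", "kwargs": {
  "delta_pos": [
    [0, 0, -3],
    [0, 0, -3],
    [0, 0, -3],
    [0, 0, -1],
    [0, 0, 0],
    [0, 0, 0]
  ],
  "spin": [0, 0, 0, 0, 0, 0],
  "grip": [0.3, 0.3, 0.3, 0.3, 0.3, 0.3]
}}

```text
time_s: 10.35
ee_pos: [0.4082, -0.291, 0.1633]
tool_rot: [-3.133, -0.233, 0.001]
ft_force: [-0.2, 1.3, -3.4]
width: 0.436
gripper_force: 25.0
```

Run:
```python
from meas import *
go(*slab(-92),.17,5.3)
```

```text
t 10.3 ee [ 0.4082 -0.291   0.1633] phi 8.52 delta cm [ 26.71 -24.89  -0.67] spin 0.0562 wid 37.9 tilt [-0.0004  0.0002]
```

Emit:
{"fn": "arm_command", "kwargs": {
  "delta_pos": [
    [2.23, -2.07, -0.1],
    [2.23, -2.07, -0.1],
    [2.23, -2.07, -0.1],
    [2.23, -2.07, -0.1],
    [2.23, -2.07, -0.1],
    [2.23, -2.07, -0.1],
    [2.23, -2.07, 0],
    [2.23, -2.07, 0],
    [2.23, -2.07, 0],
    [2.23, -2.07, 0],
    [2.23, -2.07, 0],
    [2.23, -2.07, 0]
  ],
  "spin": [0, 0, 0, 0, 0, 0, 0, 0, 0, 0, 0, 0],
  "grip": [0.3, 0.3, 0.3, 0.3, 0.3, 0.3, 0.3, 0.3, 0.3, 0.3, 0.3, 0.3]
}}

```text
time_s: 11.35
ee_pos: [0.6358, -0.0045, 0.1669]
tool_rot: [-3.132, -0.234, 0.006]
ft_force: [0.4, -0.6, -2.0]
width: 0.435
gripper_force: 25.0
```

Emit:
{"fn": "arm_command", "kwargs": {
  "delta_pos": [
    [0, 0, 0],
    [0, 0, 0],
    [0, 0, 0]
  ],
  "spin": [0.056, 0, 0],
  "grip": [0.3, 0.3, 0.3]
}}

```text
time_s: 11.6
ee_pos: [0.6352, -0.006, 0.1674]
tool_rot: [-3.138, -0.148, 0.006]
ft_force: [-0.1, -0.9, -2.2]
width: 0.434
gripper_force: 25.0
```

```bash
cat > held.py <<'E'
from meas import *
# held prop and slab, in slab axes, side camera (bias cancels); prints prop centre by face planes and slab centre
p,V=None,None
p,d=snapshot("side");V=world("side",d);a=np.radians(5.3);R=np.array([[np.cos(a),-np.sin(a)],[np.sin(a),np.cos(a)]])
e=sense()["ee_pos"];m=(np.hypot(V[...,0]-e[0],V[...,1]-e[1])<.045)&(V[...,2]>e[2]-.058)&(V[...,2]<e[2]-.022)
q=V[m][:,:2]*1000@R
h,b=np.histogram(q[:,0],40);x0=np.median(q[abs(q[:,0]-b[h.argmax()])<3,0]);h,b=np.histogram(q[:,1],40);y1=np.median(q[abs(q[:,1]-b[h.argmax()])<3,1])
print("face ctr",x0+19,y1-19,"extent",q.min(0),q.max(0),"tcp",e[:2]*1000@R,"slab",np.array([625,88])@R)
E
python3 held.py; python3 -c "
from meas import *
go(*slab(-92),.080,5.3)"
```

```text
face ctr 628.7975031406122 -63.63292794259284 extent [607.33585724 -81.13262552] [647.10108308 -40.65369766] tcp [631.89955822 -65.41766117] slab [630.45654806  29.89215629]
t 11.7 ee [ 0.6352 -0.0068  0.168 ] phi 5.36 delta cm [ 0.07 -0.15  8.8 ] spin 0.001 wid 38.0 tilt [-0.0032 -0.0005]
```

Emit:
{"fn": "arm_command", "kwargs": {
  "delta_pos": [
    [0.17, -0.15, 2],
    [0, 0, 2],
    [0, 0, 2],
    [0, 0, 1.5],
    [0, 0, 0.8],
    [0, 0, 0.2],
    [0, 0, 0],
    [0, 0, 0]
  ],
  "spin": [0, 0, 0, 0, 0, 0, 0, 0],
  "grip": [0.3, 0.3, 0.3, 0.3, 0.3, 0.3, 0.3, 0.3]
}}

```text
time_s: 12.32
ee_pos: [0.6384, -0.0045, 0.086]
tool_rot: [3.138, 0.145, 0.002]
ft_force: [0.5, -0.8, -1.4]
width: 0.437
gripper_force: 25.0
```

Emit:
{"fn": "arm_command", "kwargs": {
  "delta_pos": [
    [0, 0, 0.1],
    [0, 0, 0.05],
    [0, 0, 0]
  ],
  "spin": [0, 0, 0],
  "grip": [0.3, 0.3, 0.3]
}}

```text
time_s: 12.57
ee_pos: [0.6382, -0.0041, 0.0841]
tool_rot: [3.138, 0.146, 0.001]
ft_force: [-0.1, -0.3, -1.4]
width: 0.438
gripper_force: 25.0
```

Emit:
{"fn": "arm_command", "kwargs": {
  "delta_pos": [
    [-0.1, 0.1, 0.2],
    [0, 0, 0.1],
    [0, 0, 0.05],
    [0, 0, 0]
  ],
  "spin": [0, 0, 0, 0],
  "grip": [0.3, 0.3, 0.3, 0.3]
}}

```text
time_s: 12.9
ee_pos: [0.6369, -0.0052, 0.0798]
tool_rot: [-3.138, -0.146, 0.001]
ft_force: [-0.7, -0.2, -2.2]
width: 0.434
gripper_force: 25.0
```

Emit:
{"fn": "arm_command", "kwargs": {
  "delta_pos": [
    [0, 0, 0.1],
    [0, 0, 0.05],
    [0, 0, 0]
  ],
  "spin": [0, 0, 0],
  "grip": [0.3, 0.3, 0.3]
}}

```text
time_s: 13.15
ee_pos: [0.6371, -0.0052, 0.0793]
tool_rot: [3.138, 0.146, 0.001]
ft_force: [-2.8, -0.0, 4.6]
width: 0.431
gripper_force: 25.0
```

Emit:
{"fn": "arm_command", "kwargs": {
  "delta_pos": [
    [0, 0, 0],
    [0, 0, 0],
    [0, 0, 0],
    [0, 0, 0],
    [0, 0, 0],
    [0, 0, -2],
    [0, 0, -3],
    [0, 0, -3],
    [0, 0, -2],
    [0, 0, 0]
  ],
  "spin": [0, 0, 0, 0, 0, 0, 0, 0, 0, 0],
  "grip": [0.6, 0.8, 1, 1, 1, 1, 1, 1, 1, 1]
}}

```text
time_s: 13.98
ee_pos: [0.6394, -0.0049, 0.1839]
tool_rot: [3.138, 0.146, 0.012]
ft_force: [0.4, -0.8, 0.6]
width: 0.989
gripper_force: 0.0
```

Run:
```python
from meas import *
go(.447,.0003,.13,5.3)
f=np.load("side0.npz");V=world("side",f["d"])
for c in((.36,.087),(.337,-.057),(.447,0)):
    print(np.percentile(V[np.hypot(V[...,0]-c[0],V[...,1]-c[1])<.045][:,2],99))
```

```text
t 14.0 ee [ 0.6394 -0.0049  0.1839] phi 5.31 delta cm [-19.15  -2.31   5.25] spin 0.0002 wid 86.1 tilt [0.0076 0.    ]
0.08091349545011758
0.08061797678473409
0.060117355085133495
```

Emit:
{"fn": "arm_command", "kwargs": {
  "delta_pos": [
    [-3.0, -0.4, 0],
    [-3.5, -0.4, 0],
    [-3.5, -0.4, 0.5],
    [-3.5, -0.4, 1],
    [-3.5, -0.4, 1.5],
    [-2.15, -0.31, 1.5],
    [0, 0, 0.7],
    [0, 0, 0],
    [0, 0, 0]
  ],
  "spin": [0, 0, 0, 0, 0, 0, 0, 0, 0],
  "grip": [1, 1, 1, 1, 1, 1, 1, 1, 1]
}}

```text
time_s: 14.73
ee_pos: [0.4448, 0.0, 0.1267]
tool_rot: [-3.138, -0.146, -0.001]
ft_force: [0.3, -0.5, 0.8]
width: 1.003
gripper_force: 0.0
```

Run:
```python
from meas import *
go(.447,.0003,.04,5.3)
p,d=snapshot("side");b=p[130:290,190:400,::-1];cv2.imwrite("pics/s4.png",cv2.resize(b,None,fx=3,fy=3))
```

```text
t 14.7 ee [0.4448 0.     0.1267] phi 5.32 delta cm [ 0.22 -0.01  8.67] spin 0.0003 wid 87.2 tilt [0.0004 0.0001]
```

View pics/s4.png

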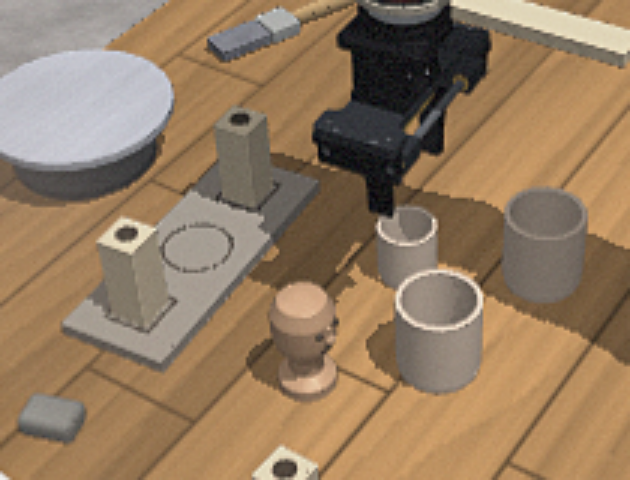

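Both props stand on their square marks (crop (130,275) and (243,160)), and the fingers straddle the small beaker at (407,245). I'll descend and grasp.

Emit:
{"fn": "arm_command", "kwargs": {
  "delta_pos": [
    [0.2, 0, 2.2],
    [0, 0, 2.2],
    [0, 0, 2.2],
    [0, 0, 2.0],
    [0, 0, 0],
    [0, 0, 0],
    [0, 0, 0],
    [0, 0, 0],
    [0, 0, 0],
    [0, 0, 0],
    [0, 0, 0]
  ],
  "spin": [0, 0, 0, 0, 0, 0, 0, 0, 0, 0, 0],
  "grip": [1, 1, 1, 1, 1, 0.5, 0.5, 0.5, 0.5, 0.5, 0.5],
  "force": 12
}}

```text
time_s: 15.7
ee_pos: [0.4466, 0.0001, 0.0412]
tool_rot: [3.138, 0.145, 0.002]
ft_force: [0.4, -1.4, 1.0]
width: 0.627
gripper_force: 0.7
```

Emit:
{"fn": "arm_command", "kwargs": {
  "delta_pos": [
    [0, 0, 0],
    [0, 0, 0],
    [0, 0, -2],
    [0, 0, -3],
    [0, 0, -3],
    [0, 0, -3],
    [0, 0, 0],
    [0, 0, 0]
  ],
  "spin": [0, 0, 0, 0, 0, 0, 0, 0],
  "grip": [0.5, 0.5, 0.5, 0.5, 0.5, 0.5, 0.5, 0.5]
}}

```text
time_s: 16.37
ee_pos: [0.4471, 0.0002, 0.152]
tool_rot: [3.138, 0.145, 0.005]
ft_force: [-0.2, -0.4, -1.1]
width: 0.625
gripper_force: 12.0
```

Run:
```python
from meas import *
go(*slab(0),.17,5.3)
```

```text
t 16.4 ee [4.471e-01 2.000e-04 1.520e-01] phi 5.3 delta cm [18.71 -6.92 -1.75] spin 0.0001 wid 54.4 tilt [ 0.0033 -0.0004]
```

Emit:
{"fn": "arm_command", "kwargs": {
  "delta_pos": [
    [0, 0, -1.5],
    [2.3, -0.85, -1.5],
    [2.3, -0.85, 0],
    [2.3, -0.85, 0],
    [2.3, -0.85, 0],
    [2.3, -0.85, 0],
    [2.3, -0.85, 0],
    [2.3, -0.85, 0],
    [2.6, -0.97, 0],
    [0, 0, 0],
    [0, 0, 0],
    [0, 0, 0]
  ],
  "spin": [0, 0, 0, 0, 0, 0, 0, 0, 0, 0, -0.12, -0.12],
  "grip": [0.5, 0.5, 0.5, 0.5, 0.5, 0.5, 0.5, 0.5, 0.5, 0.5, 0.5, 0.5]
}}

```text
time_s: 17.37
ee_pos: [0.6252, 0.0869, 0.178]
tool_rot: [-3.096, -0.529, 0.005]
ft_force: [0.5, -0.6, -0.8]
width: 0.626
gripper_force: 12.0
```

Emit:
{"fn": "arm_command", "kwargs": {
  "delta_pos": [
    [0, 0, 0],
    [0, 0, 0],
    [0, 0, 0],
    [0, 0, 0],
    [0, 0, 0],
    [0, 0, 0],
    [0, 0, 0],
    [0, 0, 0],
    [0, 0, 0],
    [0, 0, 0],
    [0, 0, 0],
    [0, 0, 0]
  ],
  "spin": [-0.12, -0.12, -0.12, -0.12, -0.12, -0.12, -0.12, -0.12, -0.12, -0.12, -0.13, 0],
  "grip": [0.5, 0.5, 0.5, 0.5, 0.5, 0.5, 0.5, 0.5, 0.5, 0.5, 0.5, 0.5]
}}

```text
time_s: 18.37
ee_pos: [0.625, 0.0862, 0.1786]
tool_rot: [-2.114, -2.321, 0.003]
ft_force: [-0.1, -0.0, -1.5]
width: 0.631
gripper_force: 12.0
```

Run:
```python
from meas import *
go(*slab(0),.0565,95.3)
p,d=snapshot("side");b=p[100:260,190:400,::-1];cv2.imwrite("pics/s5.png",cv2.resize(b,None,fx=3,fy=3))
V=world("side",d);e=sense()["ee_pos"];a=np.radians(5.3);R=np.array([[np.cos(a),-np.sin(a)],[np.sin(a),np.cos(a)]])
for lo,hi in((.036,.018),(.034,.026),(.026,.018)):
    m=(np.hypot(V[...,0]-e[0],V[...,1]-e[1])<.05)&(V[...,2]>e[2]-lo)&(V[...,2]<e[2]-hi)
    q=V[m][:,:2]*1000
    A=np.c_[2*q,np.ones(len(q))];s=np.linalg.lstsq(A,(q**2).sum(1),rcond=None)[0];r=np.sqrt(s[2]+s[0]**2+s[1]**2)
    # fixed-radius fit
    from scipy.optimize import least_squares
    f=least_squares(lambda c:np.hypot(*(q-c).T)-28,s[:2],loss="soft_l1").x
    print("free",s[:2]@R,r,"fixed",f@R,"tcp",e[:2]*1000@R,"slab",np.array([625,88])@R,len(q))
```

```text
t 18.4 ee [0.625  0.0862 0.1786] phi 95.34 delta cm [-0.    0.23 12.21] spin 0.0007 wid 54.9 tilt [-0.0028  0.0001]
free [629.29695042  29.31914253] 27.730217059610847 fixed [629.46066459  28.7879948 ] tcp [630.42072475  28.09556921] slab [630.45654806  29.89215629] 108
free [628.45148926  30.18536543] 26.755286859618824 fixed [629.40402295  28.82706188] tcp [630.42072475  28.09556921] slab [630.45654806  29.89215629] 50
free [629.84494517  28.73224898] 28.601998244653135 fixed [629.40956098  28.99996089] tcp [630.42072475  28.09556921] slab [630.45654806  29.89215629] 49
```

View pics/s5.png

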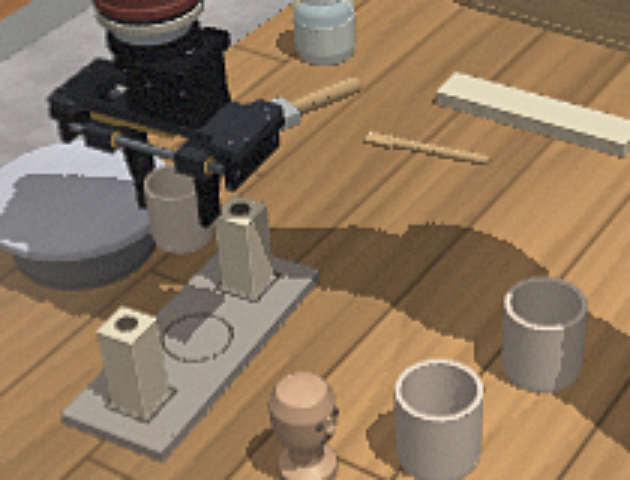

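The beaker is held upright at (180,210), over the slab between the props. I'll descend in the middle.

Emit:
{"fn": "arm_command", "kwargs": {
  "delta_pos": [
    [0.07, 0.18, 2.5],
    [0, 0, 3],
    [0, 0, 2.5],
    [0, 0, 1.8],
    [0, 0, 1.2],
    [0, 0, 0.5],
    [0, 0, 0],
    [0, 0, 0]
  ],
  "spin": [0, 0, 0, 0, 0, 0, 0, 0],
  "grip": [0.5, 0.5, 0.5, 0.5, 0.5, 0.5, 0.5, 0.5]
}}

```text
time_s: 19.08
ee_pos: [0.6281, 0.0875, 0.0663]
tool_rot: [2.124, 2.314, 0.001]
ft_force: [-0.1, 0.4, -1.5]
width: 0.624
gripper_force: 12.0
```

Emit:
{"fn": "arm_command", "kwargs": {
  "delta_pos": [
    [0, 0, 0.15],
    [0, 0, 0.1],
    [0, 0, 0]
  ],
  "spin": [0, 0, 0],
  "grip": [0.5, 0.5, 0.5]
}}

```text
time_s: 19.33
ee_pos: [0.6281, 0.0873, 0.0638]
tool_rot: [2.123, 2.315, 0.001]
ft_force: [-0.8, -0.6, -0.9]
width: 0.627
gripper_force: 12.0
```

Emit:
{"fn": "arm_command", "kwargs": {
  "delta_pos": [
    [0, -0.08, 0.25],
    [0, 0, 0.15],
    [0, 0, 0.1],
    [0, 0, 0]
  ],
  "spin": [0, 0, 0, 0],
  "grip": [0.5, 0.5, 0.5, 0.5]
}}

```text
time_s: 19.67
ee_pos: [0.6267, 0.0871, 0.0577]
tool_rot: [-2.123, -2.316, 0.001]
ft_force: [0.7, -0.5, -1.5]
width: 0.625
gripper_force: 12.0
```

Emit:
{"fn": "arm_command", "kwargs": {
  "delta_pos": [
    [0, 0, 0.1],
    [0, 0, 0.05],
    [0, 0, 0]
  ],
  "spin": [0, 0, 0],
  "grip": [0.5, 0.5, 0.5]
}}

```text
time_s: 19.92
ee_pos: [0.6269, 0.0873, 0.0565]
tool_rot: [-2.123, -2.316, -0.0]
ft_force: [0.1, 0.7, -1.0]
width: 0.627
gripper_force: 12.0
```

Emit:
{"fn": "arm_command", "kwargs": {
  "delta_pos": [
    [0, 0, 0.1],
    [0, 0, 0]
  ],
  "spin": [0, 0],
  "grip": [0.5, 0.5]
}}

```text
time_s: 20.08
ee_pos: [0.6268, 0.0875, 0.0563]
tool_rot: [2.123, 2.316, -0.0]
ft_force: [-4.6, -0.4, 6.5]
width: 0.624
gripper_force: 12.0
```

Emit:
{"fn": "arm_command", "kwargs": {
  "delta_pos": [
    [0, 0, 0],
    [0, 0, 0],
    [0, 0, 0],
    [0, 0, 0],
    [0, 0, 0],
    [0, 0, -2],
    [0, 0, -3],
    [0, 0, -3],
    [0, 0, -3],
    [0, 0, -2],
    [0, 0, 0]
  ],
  "spin": [0, 0, 0, 0, 0, 0, 0, 0, 0, 0, 0],
  "grip": [0.75, 0.9, 1, 1, 1, 1, 1, 1, 1, 1, 1]
}}

```text
time_s: 21.0
ee_pos: [0.629, 0.0881, 0.1907]
tool_rot: [2.12, 2.313, 0.008]
ft_force: [0.5, -0.2, 0.1]
width: 0.999
gripper_force: 0.0
```

Run:
```python
from meas import *
go(.537,-.4305,.17,2.6)
```

```text
t 21.0 ee [0.629  0.0881 0.1907] phi 94.98 delta cm [-50.86 -13.69   1.96] spin 1.6124 wid 86.9 tilt [0.007  0.0009]
```

Emit:
{"fn": "arm_command", "kwargs": {
  "delta_pos": [
    [-3.7, -1.0, 0],
    [-3.9, -1.05, 0],
    [-3.9, -1.05, 0],
    [-3.9, -1.05, 0],
    [-3.9, -1.05, 0],
    [-3.9, -1.05, 0],
    [-3.9, -1.05, 0],
    [-3.9, -1.05, 0],
    [-3.9, -1.05, 0],
    [-3.9, -1.05, 0],
    [-3.9, -1.05, 0],
    [-3.9, -1.05, 0]
  ],
  "spin": [0, 0, 0, 0, 0, 0, 0, 0, 0, 0, 0, 0],
  "grip": [1, 1, 1, 1, 1, 1, 1, 1, 1, 1, 1, 1]
}}

```text
time_s: 22.0
ee_pos: [0.5414, -0.3898, 0.185]
tool_rot: [-2.123, -2.315, 0.001]
ft_force: [-0.3, -0.0, -0.3]
width: 0.997
gripper_force: 0.0
```

Emit:
{"fn": "arm_command", "kwargs": {
  "delta_pos": [
    [-3.3, -1.0, 0.5],
    [0, 0, 0.5],
    [0, 0, 0],
    [0, 0, 0],
    [0, 0, 0],
    [0, 0, 0],
    [0, 0, 0],
    [0, 0, 0],
    [0, 0, 0],
    [0, 0, 0],
    [0, 0, 0],
    [0, 0, 0]
  ],
  "spin": [0, 0.12, 0.12, 0.12, 0.12, 0.12, 0.12, 0.12, 0.12, 0.12, 0.12, 0.12],
  "grip": [1, 1, 1, 1, 1, 1, 1, 1, 1, 1, 1, 1]
}}

```text
time_s: 23.0
ee_pos: [0.535, -0.4215, 0.1747]
tool_rot: [-3.098, -0.519, 0.001]
ft_force: [-0.8, -0.4, 0.1]
width: 1.003
gripper_force: 0.0
```

Emit:
{"fn": "arm_command", "kwargs": {
  "delta_pos": [
    [0, 0, 0],
    [0, 0, 0],
    [0, 0, 0],
    [0, 0, 0]
  ],
  "spin": [0.12, 0.12, 0.05, 0],
  "grip": [1, 1, 1, 1]
}}

```text
time_s: 23.33
ee_pos: [0.5351, -0.4214, 0.1748]
tool_rot: [-3.14, -0.071, 0.001]
ft_force: [-0.7, 0.6, -1.4]
width: 1.0
gripper_force: 0.0
```

Run:
```python
from meas import *
p,d=snapshot("top");W=world("top",d);q,d2=snapshot("side")
fn=lambda h:h[...,1]<60
print("slab",colrect(W,p,(.627,.086),.16,fn,.004,.035))
for y in(92,-92):print("prop",y,top_face(W,slab(y),.035,.095,.115)[0],np.array(slab(y))*1000)
print("bk",top_face(W,slab(0),.05,.066,.085)[0],slab(0))
go(.5375,-.431,.018,2.6)
b=p[100:200,200:360,::-1];cv2.imwrite("pics/t6.png",cv2.resize(b,None,fx=4,fy=4))
```

```text
slab [ 627.8   85.8  109.6  278.4    5.4 2777. ]
prop 92 [619.  179.4  38.3  38.1   2.  246. ] [618.50190595 178.00667223]
prop -92 [635.9  -3.4  39.1  37.9   5.7 232. ] [635.49809405  -5.20667223]
bk [626.7  88.7  53.8  54.8   4.4 125. ] (np.float64(0.627), np.float64(0.0864))
t 23.4 ee [ 0.5351 -0.4215  0.175 ] phi 2.87 delta cm [ 0.2   0.97 15.7 ] spin 0.0048 wid 86.8 tilt [-0.0007  0.0004]
```

View pics/t6.png

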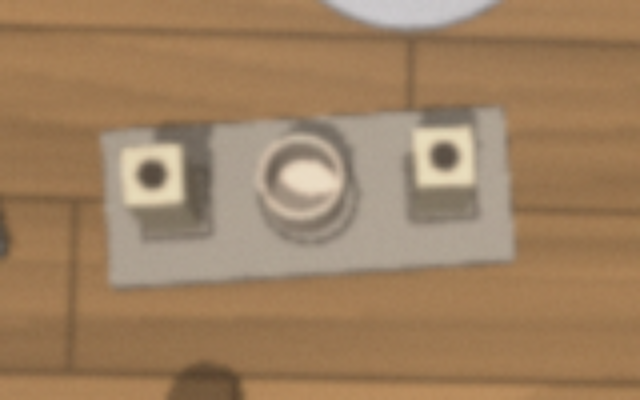

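The props (crop (152,175) and (445,155)) and the beaker (300,180) look centred, within about 2 mm. Next is the shelf.

Emit:
{"fn": "arm_command", "kwargs": {
  "delta_pos": [
    [0.2, 0.97, 2.5],
    [0, 0, 3],
    [0, 0, 3],
    [0, 0, 3],
    [0, 0, 2],
    [0, 0, 1.4],
    [0, 0, 0.4],
    [0, 0, 0],
    [0, 0, 0]
  ],
  "spin": [0.005, 0, 0, 0, 0, 0, 0, 0, 0],
  "grip": [1, 1, 1, 1, 1, 1, 1, 1, 1]
}}

```text
time_s: 24.18
ee_pos: [0.5384, -0.4317, 0.0238]
tool_rot: [3.14, 0.068, 0.002]
ft_force: [-0.5, -0.5, 0.3]
width: 0.999
gripper_force: 0.0
```

Run:
```python
from meas import *
go(.5375,-.431,.018,2.6)
```

```text
t 24.2 ee [ 0.5384 -0.4317  0.0238] phi 2.48 delta cm [-0.09 -0.08  0.58] spin -0.0021 wid 86.9 tilt [ 0.0013 -0.0008]
```

Emit:
{"fn": "arm_command", "kwargs": {
  "delta_pos": [
    [-0.09, -0.08, 0.3],
    [0, 0, 0.2],
    [0, 0, 0],
    [0, 0, 0],
    [0, 0, 0],
    [0, 0, 0],
    [0, 0, 0],
    [0, 0, 0],
    [0, 0, 0],
    [0, 0, 0]
  ],
  "spin": [0, 0, 0, 0, 0, 0, 0, 0, 0, 0],
  "grip": [1, 1, 0.4, 0.4, 0.4, 0.4, 0.4, 0.4, 0.4, 0.4],
  "force": 45
}}

```text
time_s: 25.02
ee_pos: [0.5368, -0.4309, 0.0176]
tool_rot: [3.14, 0.067, 0.0]
ft_force: [1.0, -0.7, 0.2]
width: 0.571
gripper_force: 45.0
```

Emit:
{"fn": "arm_command", "kwargs": {
  "delta_pos": [
    [0, 0, 0],
    [0, 0, 0],
    [0, 0, -1],
    [0, 0, -2],
    [0, 0, -3],
    [0, 0, -3],
    [0, 0, -3],
    [0, 0, -3],
    [0, 0, -2],
    [0, 0, 0],
    [0, 0, 0]
  ],
  "spin": [0, 0, 0, 0, 0, 0, 0, 0, 0, 0, 0],
  "grip": [0.4, 0.4, 0.4, 0.4, 0.4, 0.4, 0.4, 0.4, 0.4, 0.4, 0.4]
}}

```text
time_s: 25.93
ee_pos: [0.5371, -0.4303, 0.1884]
tool_rot: [3.14, 0.068, 0.002]
ft_force: [-0.5, 1.3, -5.5]
width: 0.57
gripper_force: 45.0
```

Run:
```python
from meas import *
go(*slab(0),.20,2.6)
p,d=snapshot("side");b=p[60:260,250:490,::-1];cv2.imwrite("pics/s7.png",cv2.resize(b,None,fx=2.5,fy=2.5))
```

```text
t 25.9 ee [ 0.5371 -0.4303  0.1884] phi 2.47 delta cm [ 11.21 -51.23  -1.18] spin -0.0023 wid 49.6 tilt [ 0.0012 -0.0007]
```

View pics/s7.png

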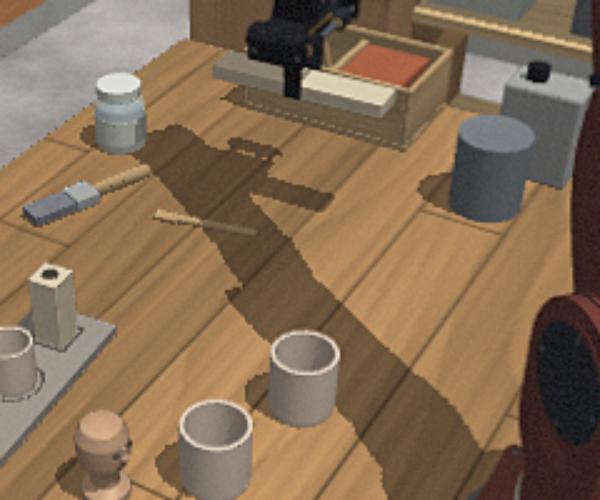

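The shelf is held level at (305,85). I'll carry it across, then turn it.

Emit:
{"fn": "arm_command", "kwargs": {
  "delta_pos": [
    [0.4, -2.0, -1],
    [0.75, -3.4, 0],
    [0.83, -3.8, 0],
    [0.83, -3.8, 0],
    [0.83, -3.8, 0],
    [0.83, -3.8, 0],
    [0.83, -3.8, 0],
    [0.83, -3.8, 0],
    [0.83, -3.8, 0],
    [0.83, -3.8, 0],
    [0.83, -3.8, 0],
    [0.83, -3.8, 0]
  ],
  "spin": [0, 0, 0, 0, 0, 0, 0, 0, 0, 0, 0, 0],
  "grip": [0.4, 0.4, 0.4, 0.4, 0.4, 0.4, 0.4, 0.4, 0.4, 0.4, 0.4, 0.4]
}}

```text
time_s: 26.98
ee_pos: [0.6113, 0.0089, 0.1952]
tool_rot: [-3.141, -0.067, 0.006]
ft_force: [0.2, -0.2, -4.0]
width: 0.568
gripper_force: 45.0
```

Emit:
{"fn": "arm_command", "kwargs": {
  "delta_pos": [
    [0.83, -3.8, 0],
    [0.6, -2.7, 0],
    [0.28, -1.3, 0],
    [0, 0, 0],
    [0, 0, 0],
    [0, 0, 0],
    [0, 0, 0],
    [0, 0, 0],
    [0, 0, 0],
    [0, 0, 0],
    [0, 0, 0],
    [0, 0, 0]
  ],
  "spin": [0, 0, 0, -0.05, -0.1, -0.12, -0.12, -0.12, -0.12, -0.12, -0.12, -0.12],
  "grip": [0.4, 0.4, 0.4, 0.4, 0.4, 0.4, 0.4, 0.4, 0.4, 0.4, 0.4, 0.4]
}}

```text
time_s: 27.98
ee_pos: [0.6253, 0.085, 0.1953]
tool_rot: [-2.726, -1.558, 0.005]
ft_force: [-1.1, 0.1, -4.4]
width: 0.57
gripper_force: 45.0
```

Emit:
{"fn": "arm_command", "kwargs": {
  "delta_pos": [
    [0, 0, 0],
    [0, 0, 0],
    [0, 0, 0],
    [0, 0, 0],
    [0, 0, 0],
    [0, 0, 0],
    [0, 0, 0],
    [0, 0, 0]
  ],
  "spin": [-0.12, -0.12, -0.12, -0.12, -0.1, -0.05, 0, 0],
  "grip": [0.4, 0.4, 0.4, 0.4, 0.4, 0.4, 0.4, 0.4]
}}

```text
time_s: 28.65
ee_pos: [0.6256, 0.0852, 0.1959]
tool_rot: [-2.118, -2.317, 0.003]
ft_force: [0.6, -0.1, -4.4]
width: 0.57
gripper_force: 45.0
```

Run:
```python
from meas import *
x,y=slab(0);go(x,y+.0007,.125,95.3)
```

```text
t 28.6 ee [0.6256 0.0852 0.1959] phi 95.14 delta cm [0.18 0.17 7.09] spin -0.0028 wid 49.6 tilt [-0.0027 -0.0001]
```

Run:
```python
from meas import *
a=np.radians(5.3);R=np.array([[np.cos(a),-np.sin(a)],[np.sin(a),np.cos(a)]]);e=sense()["ee_pos"]
for n in("side","top"):
    p,d=snapshot(n);V=world(n,d)
    q=V.reshape(-1,3)[:,:2]*1000@R;c=e[:2]*1000@R;z=V[...,2].ravel()
    m=(abs(q[:,0]-c[0])<32)&(abs(q[:,1]-c[1])<140)&(z>e[2]-.022)&(z<e[2]+.009)
    P=q[m];o=np.sort(P[:,1]);print(n,len(P),"y ext",np.percentile(P[:,1],[0,.5,99.5,100]).round(1),"mid",(o[3]+o[-4])/2,"tcp",c.round(1))
    for lo,hi in((60,120),(-120,-60)):
        k=P[(P[:,1]-c[1]>lo)&(P[:,1]-c[1]<hi)];print("x at",lo,len(k),np.percentile(k[:,0],[1,50,99]).round(1))
    for s in(92,-92):
        g=np.array(slab(s))*1000@R;m=(np.hypot(*(q-g).T)<32)&(z>.095)&(z<.112);print("prop top",s,((q[m].min(0)+q[m].max(0))/2).round(1) if m.sum()>20 else m.sum(),g.round(1))
```

```text
side 976 y ext [-84.1 -63.2 150.8 151.4] mid 39.383369093933034 tcp [630.8  27. ]
x at 60 392 [603.4 620.7 653.8]
x at -120 9 [602.1 605.3 607.5]
prop top 92 [630.7 123.5] [632.3 120.1]
prop top -92 [629.  -61.7] [632.3 -63.9]
top 561 y ext [-90.3 -90.  148.5 148.7] mid 29.201944643894016 tcp [630.8  27. ]
x at 60 534 [606.9 627.4 656.5]
x at -120 8 [646.9 651.8 655.4]
prop top 92 [619.7 122. ] [632.3 120.1]
prop top -92 0 [632.3 -63.9]
```

Emit:
{"fn": "arm_command", "kwargs": {
  "delta_pos": [
    [0.06, 0.16, 1.5],
    [0, 0, 2],
    [0, 0, 1.5],
    [0, 0, 1],
    [0, 0, 0.4],
    [0, 0, 0],
    [0, 0, 0]
  ],
  "spin": [-0.003, 0, 0, 0, 0, 0, 0],
  "grip": [0.4, 0.4, 0.4, 0.4, 0.4, 0.4, 0.4]
}}

```text
time_s: 29.33
ee_pos: [0.6282, 0.0868, 0.1339]
tool_rot: [2.113, 2.324, 0.001]
ft_force: [0.5, -0.8, -3.4]
width: 0.571
gripper_force: 45.0
```

Run:
```python
from meas import *
x,y=slab(0);go(x,y-.0003,.124,95.3)
```

```text
t 29.3 ee [0.6282 0.0868 0.1339] phi 95.44 delta cm [-0.06 -0.12  0.99] spin 0.0025 wid 49.7 tilt [0.0004 0.0003]
```

Emit:
{"fn": "arm_command", "kwargs": {
  "delta_pos": [
    [-0.05, -0.1, 0.4],
    [0, 0, 0.2],
    [0, 0, 0.15],
    [0, 0, 0],
    [0, 0, 0]
  ],
  "spin": [0.002, 0, 0, 0, 0],
  "grip": [0.4, 0.4, 0.4, 0.4, 0.4]
}}

```text
time_s: 29.75
ee_pos: [0.627, 0.0859, 0.1262]
tool_rot: [2.116, 2.322, 0.0]
ft_force: [-0.0, 0.0, -4.8]
width: 0.572
gripper_force: 45.0
```

Emit:
{"fn": "arm_command", "kwargs": {
  "delta_pos": [
    [0, 0, 0.1],
    [0, 0, 0.05],
    [0, 0, 0]
  ],
  "spin": [0, 0, 0],
  "grip": [0.4, 0.4, 0.4]
}}

```text
time_s: 30.0
ee_pos: [0.627, 0.086, 0.1245]
tool_rot: [-2.116, -2.322, 0.0]
ft_force: [0.0, 0.4, -4.7]
width: 0.568
gripper_force: 45.0
```

Emit:
{"fn": "arm_command", "kwargs": {
  "delta_pos": [
    [0, 0, 0.1],
    [0, 0, 0],
    [0, 0, 0]
  ],
  "spin": [0, 0, 0],
  "grip": [0.4, 0.4, 0.4]
}}

```text
time_s: 30.25
ee_pos: [0.6269, 0.0859, 0.1235]
tool_rot: [-2.116, -2.322, 0.0]
ft_force: [0.4, -0.0, -3.8]
width: 0.566
gripper_force: 45.0
```

Emit:
{"fn": "arm_command", "kwargs": {
  "delta_pos": [
    [0, 0, 0.08],
    [0, 0, 0],
    [0, 0, 0]
  ],
  "spin": [0, 0, 0],
  "grip": [0.4, 0.4, 0.4]
}}

```text
time_s: 30.5
ee_pos: [0.6269, 0.086, 0.1227]
tool_rot: [-2.116, -2.322, 0.0]
ft_force: [-0.5, -0.5, -3.9]
width: 0.567
gripper_force: 45.0
```

Emit:
{"fn": "arm_command", "kwargs": {
  "delta_pos": [
    [0, 0, 0.08],
    [0, 0, 0],
    [0, 0, 0]
  ],
  "spin": [0, 0, 0],
  "grip": [0.4, 0.4, 0.4]
}}

```text
time_s: 30.75
ee_pos: [0.6271, 0.086, 0.1226]
tool_rot: [2.116, 2.322, 0.0]
ft_force: [-2.8, -0.6, 4.0]
width: 0.572
gripper_force: 45.0
```

Emit:
{"fn": "arm_command", "kwargs": {
  "delta_pos": [
    [0, 0, 0],
    [0, 0, 0],
    [0, 0, 0],
    [0, 0, 0],
    [0, 0, 0],
    [0, 0, 0],
    [0, 0, -2],
    [0, 0, -3],
    [0, 0, -3],
    [0, 0, -2],
    [0, 0, 0]
  ],
  "spin": [0, 0, 0, 0, 0, 0, 0, 0, 0, 0, 0],
  "grip": [0.65, 0.75, 0.85, 1, 1, 1, 1, 1, 1, 1, 1]
}}

```text
time_s: 31.67
ee_pos: [0.6289, 0.0869, 0.227]
tool_rot: [2.113, 2.319, 0.008]
ft_force: [0.7, 0.2, 0.3]
width: 1.0
gripper_force: 0.0
```

Run:
```python
from meas import *
go(.4475,.1605,.18,5.3)
f=np.load("side0.npz");V=world("side",f["d"])
from scipy.optimize import least_squares
for lo,hi in((.064,.082),(.003,.011)):
    m=(np.hypot(V[...,0]-.447,V[...,1]-.161)<.045)&(V[...,2]>lo)&(V[...,2]<hi);q=V[m][:,:2]*1000
    r=28 if lo>.05 else 26
    print(least_squares(lambda c:np.hypot(*(q-c).T)-r,[447,161],loss="soft_l1").x,len(q))
```

```text
t 31.7 ee [0.6289 0.0869 0.227 ] phi 95.33 delta cm [  9.01 -17.41   4.59] spin 1.5713 wid 87.0 tilt [0.0068 0.001 ]
[446.25067966 160.75669006] 125
[447.51084331 160.64062658] 64
```

Emit:
{"fn": "arm_command", "kwargs": {
  "delta_pos": [
    [1.0, -1.9, 0],
    [1.4, -2.7, 0],
    [1.4, -2.7, 0],
    [1.4, -2.7, 0],
    [1.4, -2.7, 0],
    [1.4, -2.7, 0],
    [0.9, -1.95, 0],
    [0, 0, 0],
    [0, 0, 0],
    [0, 0, 0],
    [0, 0, 0],
    [0, 0, 0]
  ],
  "spin": [0, 0, 0, 0, 0, 0, 0, 0, 0.12, 0.12, 0.12, 0.12],
  "grip": [1, 1, 1, 1, 1, 1, 1, 1, 1, 1, 1, 1]
}}

```text
time_s: 32.67
ee_pos: [0.4462, 0.1581, 0.2217]
tool_rot: [2.613, 1.744, -0.0]
ft_force: [0.9, -0.0, 0.3]
width: 1.002
gripper_force: 0.0
```

Emit:
{"fn": "arm_command", "kwargs": {
  "delta_pos": [
    [0, 0, 0],
    [0, 0, 0],
    [0, 0, 0],
    [0, 0, 0],
    [0, 0, 0],
    [0, 0, 0],
    [0, 0, 0],
    [0, 0, 0],
    [0, 0, 0],
    [0, 0, 0],
    [0, 0, 0]
  ],
  "spin": [0.12, 0.12, 0.12, 0.12, 0.12, 0.12, 0.12, 0.12, 0.12, 0.011, 0],
  "grip": [1, 1, 1, 1, 1, 1, 1, 1, 1, 1, 1]
}}

```text
time_s: 33.58
ee_pos: [0.4461, 0.1582, 0.2217]
tool_rot: [-3.138, -0.15, 0.0]
ft_force: [-0.1, -0.9, -0.1]
width: 0.996
gripper_force: 0.0
```

Run:
```python
from meas import *
go(.448,.1597,.068,5.3)
for n in("side","top"):
    p,d=snapshot(n);b=p[100:290,180:400,::-1];cv2.imwrite(f"pics/{n}8.png",cv2.resize(b,None,fx=2.7,fy=2.7))
    np.savez(n+"8",p=p,d=d)
```

```text
t 33.6 ee [0.4461 0.1582 0.2217] phi 5.46 delta cm [ 0.2  -0.13 15.37] spin 0.0027 wid 86.7 tilt [-0.0003  0.0001]
```

View pics/side8.png

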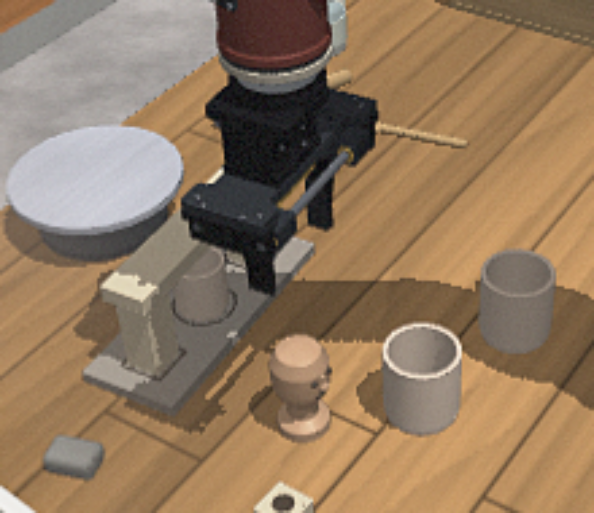

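The shelf lies on both props (130,290). The gripper is above the head at (300,385), and the head's nose points away from the finger line. I'll descend.

Emit:
{"fn": "arm_command", "kwargs": {
  "delta_pos": [
    [0.2, -0.13, 2.5],
    [0, 0, 3],
    [0, 0, 3],
    [0, 0, 2.5],
    [0, 0, 2.4],
    [0, 0, 1.9],
    [0, 0, 0],
    [0, 0, 0]
  ],
  "spin": [0, 0, 0, 0, 0, 0, 0, 0],
  "grip": [1, 1, 1, 1, 1, 1, 1, 1],
  "force": 20
}}

```text
time_s: 34.35
ee_pos: [0.4473, 0.16, 0.0687]
tool_rot: [-3.138, -0.149, 0.003]
ft_force: [-0.8, 0.4, 0.3]
width: 1.0
gripper_force: 0.0
```

Emit:
{"fn": "arm_command", "kwargs": {
  "delta_pos": [
    [0, 0, 0.2],
    [0, 0, 0],
    [0, 0, 0],
    [0, 0, 0],
    [0, 0, 0],
    [0, 0, 0],
    [0, 0, 0],
    [0, 0, 0],
    [0, 0, 0],
    [0, 0, 0]
  ],
  "spin": [0, 0, 0, 0, 0, 0, 0, 0, 0, 0],
  "grip": [1, 1, 0.5, 0.5, 0.5, 0.5, 0.5, 0.5, 0.5, 0.5]
}}

```text
time_s: 35.18
ee_pos: [0.4479, 0.1598, 0.0671]
tool_rot: [3.138, 0.146, 0.0]
ft_force: [-0.1, -0.5, 2.0]
width: 0.631
gripper_force: 20.0
```

Emit:
{"fn": "arm_command", "kwargs": {
  "delta_pos": [
    [0, 0, 0],
    [0, 0, -1.5],
    [0, 0, -2.5],
    [0, 0, -3],
    [0, 0, -3],
    [0, 0, -3],
    [0, 0, -3],
    [0, 0, -1.5],
    [0, 0, 0],
    [0, 0, 0]
  ],
  "spin": [0, 0, 0, 0, 0, 0, 0, 0, 0, 0],
  "grip": [0.5, 0.5, 0.5, 0.5, 0.5, 0.5, 0.5, 0.5, 0.5, 0.5]
}}

```text
time_s: 36.02
ee_pos: [0.4479, 0.1599, 0.2417]
tool_rot: [3.138, 0.145, 0.001]
ft_force: [-0.6, -0.7, -2.7]
width: 0.629
gripper_force: 20.0
```

Run:
```python
from meas import *
x,y=slab(0);go(x,y,.24,5.3)
```

```text
t 36.0 ee [0.4479 0.1599 0.2417] phi 5.3 delta cm [17.16  8.97  0.19] spin 0.0001 wid 54.7 tilt [ 0.0007 -0.0003]
```

Emit:
{"fn": "arm_command", "kwargs": {
  "delta_pos": [
    [1.2, 0.6, 0],
    [2.2, 1.15, 0],
    [2.5, 1.3, 0],
    [2.5, 1.3, 0],
    [2.5, 1.3, 0],
    [2.5, 1.3, 0],
    [2.2, 1.2, 0],
    [1.2, 0.6, 0],
    [0.36, 0.22, 0],
    [0, 0, 0],
    [0, 0, 0]
  ],
  "spin": [0, 0, 0, 0, 0, 0, 0, 0, 0, 0, 0],
  "grip": [0.5, 0.5, 0.5, 0.5, 0.5, 0.5, 0.5, 0.5, 0.5, 0.5, 0.5]
}}

```text
time_s: 36.93
ee_pos: [0.6258, 0.0874, 0.2405]
tool_rot: [-3.138, -0.148, 0.004]
ft_force: [0.0, 0.7, -2.8]
width: 0.63
gripper_force: 20.0
```

Run:
```python
from meas import *
from scipy.optimize import least_squares
x,y=slab(0);go(x,y,.194,5.3)
p,d=snapshot("side");V=world("side",d);b=p[80:270,180:400,::-1];cv2.imwrite("pics/s9.png",cv2.resize(b,None,fx=2.7,fy=2.7))
a=np.radians(5.3);R=np.array([[np.cos(a),-np.sin(a)],[np.sin(a),np.cos(a)]])
e=sense()["ee_pos"]
m=(np.hypot(V[...,0]-e[0],V[...,1]-e[1])<.045)&(V[...,2]>e[2]-.064)&(V[...,2]<e[2]-.056);q=V[m][:,:2]*1000
print("foot",least_squares(lambda c:np.hypot(*(q-c).T)-26,e[:2]*1000,loss="soft_l1").x@R,len(q),"tcp",e[:2]*1000@R,"slab side",np.array([625,88])@R)
# shelf top in side & saved
for n,W in(("side",V),("side8",world("side",np.load("side8.npz")["d"])),("top8",world("top",np.load("top8.npz")["d"]))):
    q=W.reshape(-1,3)[:,:2]*1000@R;z=W[...,2].ravel();m=(abs(q[:,0]-632)<40)&(abs(q[:,1]-28)<145)&(z>.118)&(z<.131)
    P=q[m];print(n,len(P),np.percentile(P,[.5,99.5],axis=0).round(1), [np.percentile(P[abs(P[:,1]-c)<25][:,0],[2,98]).round(1) for c in(120,28,-64) if (abs(P[:,1]-c)<25).sum()>20])
```

```text
t 36.9 ee [0.6258 0.0874 0.2405] phi 5.39 delta cm [0.12 0.11 4.65] spin 0.0015 wid 54.8 tilt [-0.0026  0.0005]
foot [630.49034189  29.8650002 ] 64 tcp [631.18669843  29.43349046] slab side [630.45654806  29.89215629]
side 1082 [[604.1 -87.8]
 [656.  150.4]] [array([605.2, 653.1]), array([605. , 654.6]), array([605.5, 652.9])]
side8 584 [[604.4 -50.3]
 [655.6 151.1]] [array([605. , 652.7]), array([610.6, 655.5])]
top8 1983 [[608.1 -88.9]
 [657.9 148.7]] [array([608.5, 657.1]), array([608.4, 657.1]), array([608.8, 657. ])]
```

View pics/s9.png

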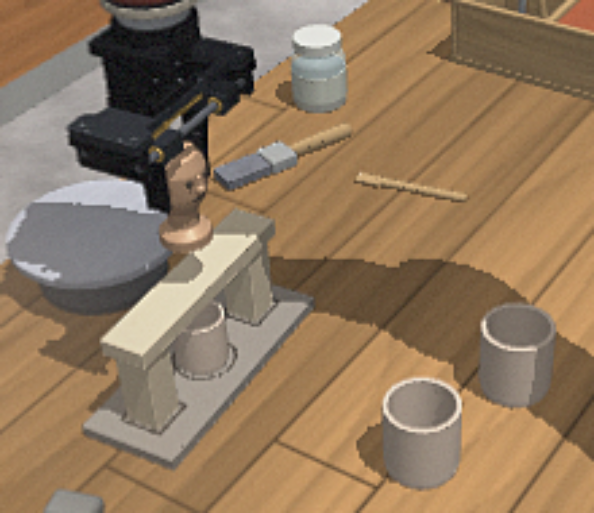

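The shelf sits square on the props. The head is upright above its middle at (187,205). I'll lower it.

Emit:
{"fn": "arm_command", "kwargs": {
  "delta_pos": [
    [0, -0.08, 1.0],
    [0, 0, 1.2],
    [0, 0, 1.0],
    [0, 0, 0.6],
    [0, 0, 0.3],
    [0, 0, 0],
    [0, 0, 0]
  ],
  "spin": [0, 0, 0, 0, 0, 0, 0],
  "grip": [0.5, 0.5, 0.5, 0.5, 0.5, 0.5, 0.5]
}}

```text
time_s: 37.57
ee_pos: [0.627, 0.0873, 0.201]
tool_rot: [-3.138, -0.146, -0.0]
ft_force: [0.3, -0.2, -2.7]
width: 0.63
gripper_force: 20.0
```

Emit:
{"fn": "arm_command", "kwargs": {
  "delta_pos": [
    [0, 0, 0.2],
    [0, 0, 0.1],
    [0, 0, 0]
  ],
  "spin": [0, 0, 0],
  "grip": [0.5, 0.5, 0.5]
}}

```text
time_s: 37.82
ee_pos: [0.627, 0.0873, 0.198]
tool_rot: [3.138, 0.146, 0.0]
ft_force: [1.0, -1.2, -1.7]
width: 0.634
gripper_force: 20.0
```

Emit:
{"fn": "arm_command", "kwargs": {
  "delta_pos": [
    [-0.1, -0.07, 0.2],
    [0, 0, 0.15],
    [0, 0, 0.1],
    [0, 0, 0]
  ],
  "spin": [0, 0, 0, 0],
  "grip": [0.5, 0.5, 0.5, 0.5]
}}

```text
time_s: 38.15
ee_pos: [0.6257, 0.0879, 0.1932]
tool_rot: [3.138, 0.146, -0.001]
ft_force: [0.5, -0.3, -3.1]
width: 0.63
gripper_force: 20.0
```

Emit:
{"fn": "arm_command", "kwargs": {
  "delta_pos": [
    [0, 0, 0.1],
    [0, 0, 0],
    [0, 0, 0]
  ],
  "spin": [0, 0, 0],
  "grip": [0.5, 0.5, 0.5]
}}

```text
time_s: 38.4
ee_pos: [0.6259, 0.0879, 0.1924]
tool_rot: [-3.138, -0.146, 0.0]
ft_force: [0.5, 0.2, -2.4]
width: 0.631
gripper_force: 20.0
```

Emit:
{"fn": "arm_command", "kwargs": {
  "delta_pos": [
    [0, 0, 0.08],
    [0, 0, 0],
    [0, 0, 0]
  ],
  "spin": [0, 0, 0],
  "grip": [0.5, 0.5, 0.5]
}}

```text
time_s: 38.65
ee_pos: [0.6261, 0.088, 0.1922]
tool_rot: [3.138, 0.146, 0.001]
ft_force: [-0.7, -0.6, 2.5]
width: 0.628
gripper_force: 20.0
```

Contact. I'll release slowly and retreat straight up, then move aside.

Emit:
{"fn": "arm_command", "kwargs": {
  "delta_pos": [
    [0, 0, 0],
    [0, 0, 0],
    [0, 0, 0],
    [0, 0, 0],
    [0, 0, 0],
    [0, 0, 0],
    [0, 0, -1.5],
    [0, 0, -3],
    [0, 0, -3],
    [0, 0, -3],
    [0, 0, -2],
    [0, 0, 0]
  ],
  "spin": [0, 0, 0, 0, 0, 0, 0, 0, 0, 0, 0, 0],
  "grip": [0.7, 0.8, 0.9, 1, 1, 1, 1, 1, 1, 1, 1, 1]
}}

```text
time_s: 39.65
ee_pos: [0.6273, 0.0888, 0.3218]
tool_rot: [-3.137, -0.146, -0.011]
ft_force: [0.4, 0.4, 1.2]
width: 1.003
gripper_force: 0.0
```

Emit:
{"fn": "arm_command", "kwargs": {
  "delta_pos": [
    [0, 2, 0],
    [0, 3.5, 0],
    [0, 3.5, 0],
    [0, 3.5, 0],
    [0, 3.5, 0],
    [0, 3.5, 0],
    [0, 3.5, 0],
    [0, 3, 0],
    [0, 1.5, 0],
    [0, 0, 0],
    [0, 0, 0]
  ],
  "spin": [0, 0, 0, 0, 0, 0, 0, 0, 0, 0, 0],
  "grip": [1, 1, 1, 1, 1, 1, 1, 1, 1, 1, 1]
}}

```text
time_s: 40.57
ee_pos: [0.6512, -0.1861, 0.3158]
tool_rot: [-3.137, -0.144, 0.001]
ft_force: [0.8, 1.3, -0.4]
width: 0.998
gripper_force: 0.0
```

Run:
```python
from meas import *
o=np.zeros((480,800,3),np.uint8)
for i,n in enumerate(("side","top")):
    p,d=snapshot(n);V=world(n,d);a=np.radians(5.3);R=np.array([[np.cos(a),-np.sin(a)],[np.sin(a),np.cos(a)]])
    b=p[80:272,200:360,::-1] if n=="side" else p[60:252,190:350,::-1];o[:,i*400:(i+1)*400]=cv2.resize(b,(400,480))
    q=V.reshape(-1,3)[:,:2]*1000@R;z=V[...,2].ravel()
    for k,lo,hi in(("shelf",.118,.131),("head",.185,.24)):
        m=(abs(q[:,0]-632)<40)&(abs(q[:,1]-28)<145)&(z>lo)&(z<hi);P=np.percentile(q[m],[.5,99.5],axis=0);print(n,k,P.mean(0).round(1),z[m].max().round(3))
cv2.imwrite("pics/f.png",o);print(sense()["time_s"])
```

```text
side shelf [629.9  31.4] 0.131
side head [624.8  36.6] 0.23
top shelf [633.1  29.7] 0.131
top head [629.   31.2] 0.233
40.6667
```

View pics/f.png

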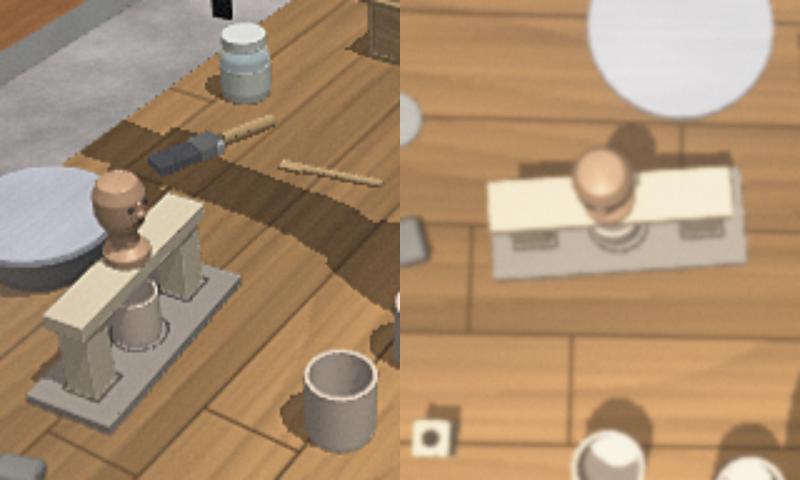

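The final view shows everything in place: props, beaker, shelf and the upright head at (120,215). Nothing is touching the robot.

```bash
python3 -c "
from bench import close_job
print(close_job())"
```

```text
the job is handed in; nothing more can be done
None
```

The kiln load is set up as asked and handed in at about 41 s. The props, beaker and shelf measured within about 2.5 mm of their marks, the head stands upright about mid-shelf, and the short prop was left where it was.

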